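# Park the lab vacuum pump just past its resistance peak

### The job

Park the sample lab's small vacuum pump: turn its flywheel slowly clockwise (seen from above) by the purple handle until you feel the resistance rise, peak and give way, and stop just past that peak so that the wheel settles in its parking notch. Then throw the yellow-knobbed brake lever fully over, away from the robot, and let go. Do not force the wheel or the lever, do not spin the wheel, and leave the tube rack, the canister and the jar alone.

Things in the scene. Friction and masses are not known exactly. Their poses are not given: they have to be found in the camera images.
- pump: Fixed white pump housing 170 x 170 mm, 95 mm tall, on a 200 (x) x 340 (y) x 15 mm plate. Origin: table level, on the flywheel axis. x points away from the robot at zero yaw (yaw within 0.3): a purple pin sticks out of the -x face, a finned cylinder out of the +x face; the brake lever stands at y = -170 mm. Fingers must not press or squeeze any part with over 60 N (both fingers summed).
- wheel: The flywheel: flat steel disc, 156 mm in diameter, 18 mm thick, on top of the pump. Origin on its axis at its underside, 103 mm above the table; its face is at 121 mm. It carries the handle 55 mm out along its own -x axis. Keep it slower than 4 rad/s. Anticlockwise it soon meets a hard stop.
- handle_mid (a point): A point on the centreline of the upright purple crank handle on the flywheel, 151 mm above the table and 55 mm from the flywheel's axis. The handle is a cylinder 22 mm in diameter, 46 mm tall, from 125 to 171 mm above the table. It spins freely about its own axis, so a hand holding it need not turn.
- axis_top (a point): Point on the flywheel's axis at its face, 121 mm above the table. Turned clockwise it is free at first (about 1.5 N at the handle); then resistance jumps within 0.1 rad to about 8 to 10 N, fades over the next 0.2 rad to nothing at the crest, then pulls forward into the parking notch. Let go before the crest it falls back. The crest lies 0.8 to 1.7 rad from the start, unmarked, elsewhere each time.
- detent (a point): Fixed point on the pump's -x face where the pin comes out. The parking notch lies 0.19 rad (11 mm of handle travel) past the crest; let go between crest and notch, the wheel is drawn into it and stays. 0.19 rad beyond the notch is a second crest of the same height; past that the wheel has overrun, and may be turned back into the notch.
- pin_end (a point): Outer end of the purple detent pin, 12 mm in diameter, sliding along the pump's x axis out of the middle of its -x face, 55 mm above the table. In the pump's frame its x is -95 mm while the shaft is free, about -99 mm at the two crests, about -97 mm in the parking notch. Moved by the shaft; not to be handled.
- brake_pivot (a point): Pivot of the brake lever, at x = 0, y = -170, z = 37 mm in the pump's frame; its axis is parallel to the pump's y. It sits on a grey block 70 (x) x 50 (y) mm whose top is 40 mm above the table.
- brake_tip (a point): Centre of the yellow ball, 26 mm in diameter, on top of the brake lever: a steel rod 10 mm thick, 80 mm from pivot to ball centre. The lever first leans towards the pump's -x (the robot) and swings over the top to lean to +x. About 1 N at the ball moves it; it stays where it is left.
- brake (a joint): Angle of the brake lever in rad: 0 = leaning 0.5 rad to the pump's -x (off), 1.0 = leaning 0.5 rad to +x, against its stop (on). Starts between 0 and 0.15.
- tube_rack: White foam rack with capped sample tubes, 116 x 90 mm, 118 mm tall; origin at the centre of its underside. Stands loose; leave it alone.
- canister: Closed stainless steel canister with strap handle, 116 mm in diameter, 104 mm tall; origin at the centre of its underside. Stands loose; leave it alone.
- jar: Amber jar with blue cap, 60 mm in diameter, 85 mm tall; origin at the centre of its underside. Stands loose; leave it alone.

How it is judged:
By the outcome, as a careful person would: the job done as asked, in the order asked, and still so for the second after the job is handed in, with the robot touching nothing.
It also fails if it takes over 64 s, if anything falls off the work surface, if the arm or the gripper's body presses on something with over 40 N, if the wrist force passes 120 N, or if a joint passes its speed limit or range.

### The arm

A 6-joint arm with a two-finger parallel gripper is mounted at the origin on the work surface. World frame = base frame: x ahead of the robot, y to its left, z up, the work surface at z = 0. Lengths are in m, angles in degrees, forces in N, time in s.
With the tool pointing down it reaches from about 0.325 to 0.775 m from the base axis. Payload 5.5 kg.
Tool frame: the origin (TCP) lies at the centre of the arm's flange, where the gripper is bolted on; the fingertips stand 182 mm ahead of it and the grasp point (between the pads) lies 163 mm ahead of it; z points along the fingers, y is the line along which they close (so a half turn about z gives the same grasp; the last joint's range is limited). The gripper opens to 88 mm and grips with 3 to 60 N. Pads are 20 mm wide; open, the fingers measure 115 mm over their backs; the gripper's body (75 mm by 178 mm) begins 61 mm behind the grasp point.
Start: joints at [73.413, 5.22, 70.514, -0, 104.267, -3.249], TCP at [0.138, 0.584, 0.405] pointing down, gripper open.
Joint ranges: [-164.24, 164.24], [-49.07, 125.15], [9.68, 141.18], [-86.29, 266.29], [3.28, 154.24], [-151.56, 151.56]. Speed limits (degrees/s): [147.25, 147.25, 172.46, 180, 180, 180].

### API

Orientations are given as [roll, pitch, yaw] about the fixed x, y, z axes, in that order (R = Rz(yaw) Ry(pitch) Rx(roll)).
In Python, from station import r gives the robot as it stands. The module is installed in compiled form; this text tells all that it offers. Calls block until the motion is done:
- r.reach(position, orientation): joint-space move of the TCP to a pose.
- r.servo_line(position, rotation=None, speed=0.15): straight line of the TCP; rotation=None keeps the orientation; speed is the mean speed in m/s.
- r.move_joints(angles): joint-space move.
- r.let_go() and r.grab(squeeze=None): open the fingers fully, or close them until they stop; squeeze is the grip in N (None keeps the last).
- r.wait(seconds).
- r.inverse_kinematics(position, orientation): joint angles nearest the present ones, or None.
- r.sense(): the state.
- r.snapshot(name): name is "scene" or "side" or "wrist"; returns a dict with "frame" (420x560x3 uint8, red, green, blue), "fx", "fy", "cx", "cy" (pixels), "R" (3x3) and "t" (3): a world point X has camera coordinates R X + t. Camera axes: x right, y down, z forward; pixel columns grow to the right and rows downward; lengths in m; the calibration is good to about 2 mm. A picture is of the moment at which its call begins. There is no depth.
A pose or a line that the arm cannot do raises r.IKError and nothing moves.
- r.hand_in(): hands the job in; it is judged then, once.
The state is a dict: "clock": time; "joints": joint angles; "joint_vel": joint speeds; "joint_torque": joint torques, N m; "tcp_pos": TCP position; "orientation": TCP orientation; "contact_force": force on the tool from outside, world axes, zero at the start; "torque": the same for the moment, N m; "opening": finger opening in m; "gripper_force": force on a finger pad.
Only numpy, scipy, OpenCV 4.12 (cv2) and the standard library are available. Lean on these libraries where they do the work, as an engineer would, in place of code of your own. Each camera call takes 0.05 s, during which the arm holds its last target. There are 200 camera calls.

## Working session

There is one attempt and no reset: what is moved stays moved. The work goes in short steps, each a Python script; the robot and the scene stay as the last script left them, time stands still between calls to the robot, and variables do not carry over. Pictures are saved under pics/ and viewed, at most 10 in all, crops included, and the job is handed in when it is done.

```bash
mkdir -p pics
python3 - <<'E'
from station import r
import cv2,pickle
d={n:r.snapshot(n) for n in("scene","side","wrist")}
pickle.dump(d,open("a.pkl","wb"))
for n in d: cv2.imwrite(f"pics/{n}0.png",cv2.resize(d[n]["frame"][:,:,::-1],None,fx=1.42,fy=1.42,interpolation=cv2.INTER_CUBIC))
for n in d: print(n,-d[n]["R"].T@d[n]["t"],d[n]["R"][2],d[n]["fx"])
print(r.sense())
E
```

```text
scene [1.29502213 0.37500005 0.6400547 ] [-0.76098069 -0.39084276 -0.51783234] 391.1221988855988
side [ 0.25750534 -0.53691255  0.76221546] [ 0.30233808  0.59850702 -0.7418767 ] 382.729808714729
wrist [0.05520988 0.6031744  0.38372395] [ 0.29692297 -0.07185462 -0.95219413] 314.3154769753949
{'clock': 0.15, 'joints': array([ 7.34139120e+01,  5.25150740e+00,  7.05651770e+01, -1.54254310e-03,
        1.04267086e+02, -3.24762631e+00]), 'joint_vel': array([ 0.0953442 , -0.20678948, -0.25314318, -0.09106186, -0.04282347,
       -0.00952138]), 'joint_torque': array([ 1.67273407e-03, -4.47046995e+01, -4.06907237e+01,  6.98949234e-02,
        2.73446599e-02, -1.04952908e-04]), 'tcp_pos': array([0.13842868, 0.58385444, 0.40379253]), 'orientation': array([-1.79916280e+02, -3.25256843e-03,  1.66661157e+02]), 'contact_force': array([ 1.078284  , -0.50019583, -0.43303841]), 'torque': array([ 0.01132454, -0.00661362, -0.01234728]), 'gripper_force': 0.0, 'opening': 0.08792036453847339}
```

View pics/scene0.png

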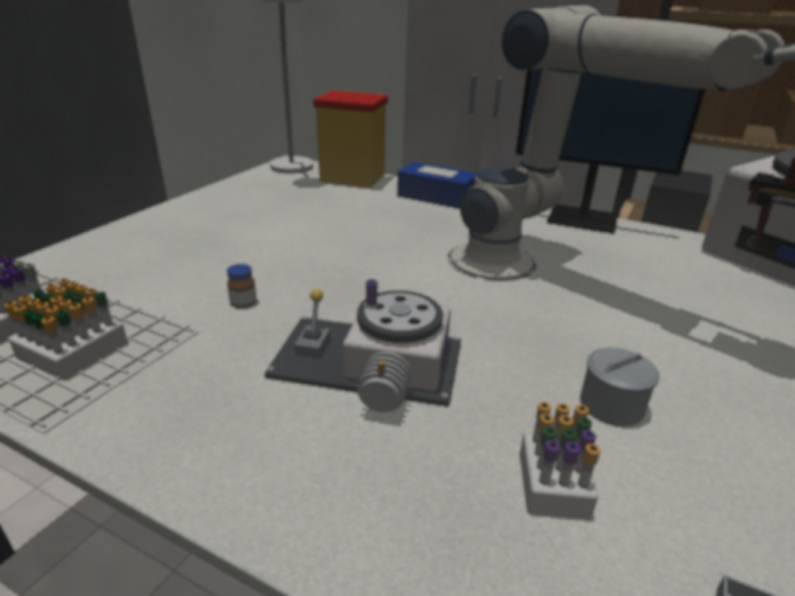

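View pics/side0.png

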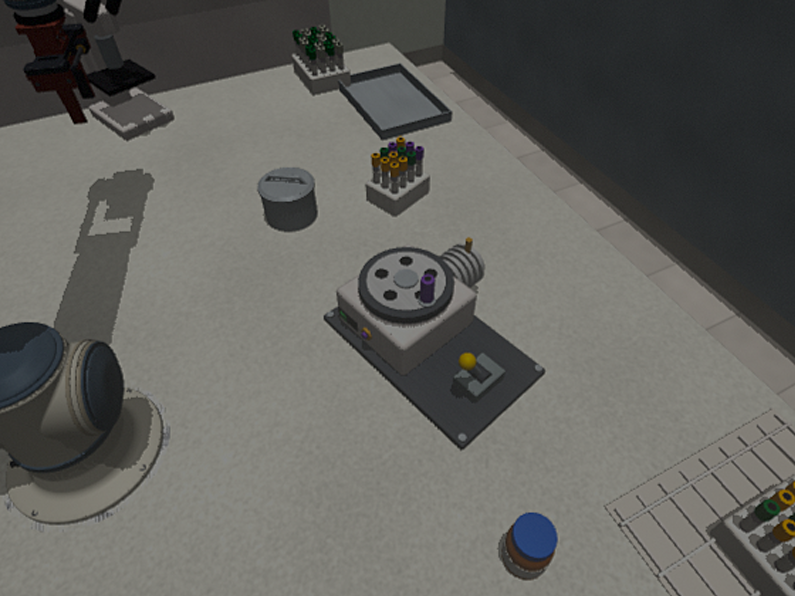

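The scene view shows the pump at about (400,340), with the handle top at (371,284) and the ball at (317,296). In the side view the hub is at (405,278), the handle at (428,288), the ball at (467,361), and the plate corners at (461,443), (543,370) and (327,317). I'll enlarge both.

Run:
```python
import cv2,pickle
d=pickle.load(open("a.pkl","rb"))
a=d["side"]["frame"][160:320,225:390,::-1]
cv2.imwrite("pics/s1.png",cv2.resize(a,None,fx=3.7,fy=3.7,interpolation=cv2.INTER_CUBIC))
a=d["scene"]["frame"][185:295,180:335,::-1]
cv2.imwrite("pics/c1.png",cv2.resize(a,None,fx=5,fy=5,interpolation=cv2.INTER_CUBIC))
```

```text
(no output)
```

View pics/s1.png

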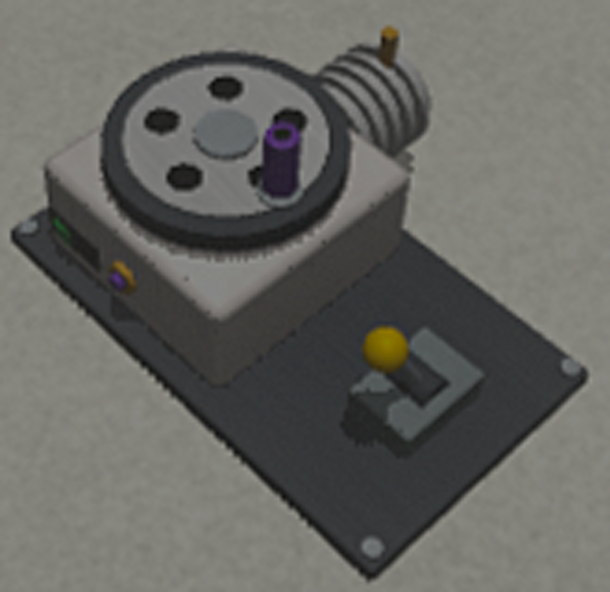

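View pics/c1.png

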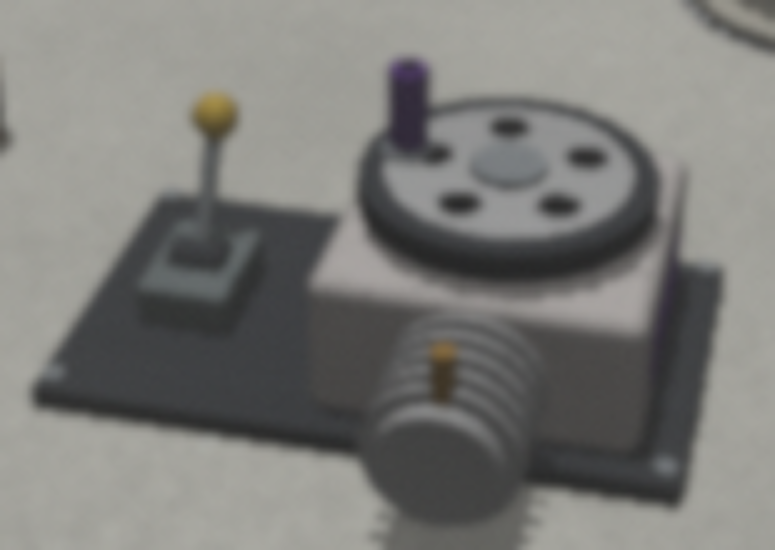

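The side crop has the hub at (226,132), handle top (283,132), ball (386,349), pin (120,278), and plate corners (12,232), (372,577) and (587,377). The scene crop has the hub at (510,165), handle top (408,66), and ball (215,115).

```bash
cat > h.py <<'E'
import numpy as np,pickle
def ray(c,u,v):
    R,t=c["R"],c["t"]; o=-R.T@t
    g=R.T@np.array([(u-c["cx"])/c["fx"],(v-c["cy"])/c["fy"],1]); return o,g/np.linalg.norm(g)
def onz(c,u,v,z):
    o,g=ray(c,u,v); return o+g*(z-o[2])/g[2]
def tri(rs):
    A=sum(np.eye(3)-np.outer(g,g) for o,g in rs); b=sum((np.eye(3)-np.outer(g,g))@o for o,g in rs)
    return np.linalg.solve(A,b)
E
python3 - <<'E'
from h import *
np.set_printoptions(precision=4,suppress=True)
d=pickle.load(open("a.pkl","rb"));S,C=d["side"],d["scene"]
s=lambda u,v:((u+.5)/3.7+224.5,(v+.5)/3.7+159.5)
c=lambda u,v:((u+.5)/5+179.5,(v+.5)/5+184.5)
for n,p,q,z in(("hub",(226,132),(510,165),.123),("handle",(283,132),(408,66),.171),("ball",(386,349),(215,115),.107)):
    print(n,tri([ray(S,*s(*p)),ray(C,*c(*q))]),onz(S,*s(*p),z),onz(C,*c(*q),z))
K=[onz(S,*s(*p),.015) for p in((12,232),(372,575),(587,377))]
for k in K:print(k)
for a,b in((0,1),(2,1)):
    e=K[a]-K[b];print(np.linalg.norm(e),np.degrees(np.arctan2(e[1],e[0])))
print("pin",onz(S,*s(120,278),.055)); print("sc corners",[onz(C,*c(*p),.015) for p in((38,390),(680,490))])
E
```

```text
hub [ 0.5283 -0.0034  0.1237] [ 0.5285 -0.0027  0.123 ] [ 0.5274 -0.004   0.123 ]
handle [ 0.5376 -0.0578  0.1707] [ 0.5373 -0.0574  0.171 ] [ 0.5387 -0.0578  0.171 ]
ball [ 0.5398 -0.1779  0.1086] [ 0.5403 -0.1768  0.107 ] [ 0.5378 -0.1797  0.107 ]
[0.4025 0.0697 0.015 ]
[ 0.494  -0.2536  0.015 ]
[ 0.6813 -0.2006  0.015 ]
0.33600253044433304 105.79835856525283
0.19463324449575953 15.826763605270294
pin [ 0.4418 -0.0278  0.055 ]
sc corners [array([ 0.6882, -0.1909,  0.015 ]), array([0.5971, 0.1287, 0.015 ])]
```

Heights, radius (55.2 mm), plate size and lever geometry all agree with the given values. The yaw is about 15.8° and the axis is at (0.528, -0.0035). Next I approach the handle with the closing line at 120°, which is close to the tangent at the crest.

Run:
```python
from station import r
import numpy as np,cv2
np.set_printoptions(precision=3,suppress=True)
x,y=.5377,-.0577
O=[180,0,30]
r.reach([x,y,.163+.150+.08],O); s=r.sense(); print(s["clock"],s["joints"],s["contact_force"])
r.servo_line([x,y,.163+.151],speed=.1); s=r.sense(); print(s["clock"],s["tcp_pos"],s["contact_force"])
cv2.imwrite("pics/w2.png",cv2.resize(np.hstack([r.snapshot(n)["frame"][:,:,::-1] for n in("side","wrist")])[100:,150:],(800,262)))
r.grab(12); s=r.sense(); print(s["clock"],s["tcp_pos"],s["contact_force"],s["opening"],s["gripper_force"])
```

```text
2.8167 [ -9.654  -4.036  81.011   0.013 103.025  50.265] [-1.062  0.815  0.572]
3.7583 [ 0.538 -0.058  0.315] [-0.466  0.184  0.731]
4.8833 [ 0.538 -0.057  0.314] [-1.319  2.223  1.114] 0.02197135361501563 11.985704451799393
```

```bash
cat > turn.py <<'E'
from station import r
import numpy as np
A=np.array([.5283,-.0034]); rad=.0552; z=.314
def st():
    s=r.sense();p=s["tcp_pos"][:2]-A;a=np.arctan2(p[1],p[0])
    F=s["contact_force"][:2]; e=p/np.linalg.norm(p); t=np.array([e[1],-e[0]])
    return a,np.linalg.norm(p),-F@t,F@e,s["clock"]
def go(a,sp):
    r.servo_line([*(A+rad*np.array([np.cos(a),np.sin(a)])),z],speed=sp)
E
python3 - <<'E'
from turn import *
a0=st()[0]; print(a0)
peak=0; q=0; low=0
while q<1.95:
    q+=.06 if q<.42 else .03
    go(a0-q,.03)
    a,R,ft,fr,c=st()
    print(f"{q:.2f} {a0-a:.3f} R{R*1e3:.1f} t{ft:.1f} r{fr:.1f} c{c:.2f}")
    if abs(fr)>15 or ft>18: print("abort");break
    peak=max(peak,ft)
    if peak>5:
        low=low+1 if ft<-1. else 0
        if low>=2 or ft<-3.5: print("past crest");break
E
```

```text
-1.4007397141315825
0.06 0.061 R54.8 t0.6 r-4.2 c5.15
0.12 0.121 R54.8 t0.3 r-5.3 c5.41
0.18 0.181 R54.8 t0.9 r-6.1 c5.67
0.24 0.241 R54.9 t1.2 r-5.1 c5.92
0.30 0.301 R54.8 t-0.1 r-5.6 c6.18
0.36 0.360 R54.9 t1.3 r-5.0 c6.44
0.42 0.420 R54.9 t-0.1 r-4.3 c6.70
0.45 0.449 R54.9 t0.8 r-5.4 c6.95
0.48 0.478 R54.9 t0.9 r-4.3 c7.20
0.51 0.508 R54.9 t0.6 r-5.3 c7.45
0.54 0.538 R54.9 t0.5 r-5.6 c7.70
0.57 0.568 R54.9 t1.2 r-6.1 c7.95
0.60 0.597 R54.9 t0.7 r-5.2 c8.20
0.63 0.627 R54.9 t0.3 r-4.8 c8.45
0.66 0.657 R54.9 t0.6 r-6.0 c8.70
0.69 0.686 R54.9 t1.3 r-5.5 c8.95
0.72 0.716 R54.9 t0.6 r-6.3 c9.20
0.75 0.746 R55.0 t0.6 r-4.6 c9.45
0.78 0.776 R55.0 t1.5 r-4.7 c9.70
0.81 0.805 R55.0 t1.6 r-5.0 c9.95
0.84 0.835 R55.0 t0.5 r-5.7 c10.20
0.87 0.865 R55.0 t0.8 r-5.7 c10.45
0.90 0.895 R55.0 t0.5 r-4.8 c10.70
0.93 0.924 R55.0 t0.6 r-5.6 c10.95
0.96 0.955 R55.0 t1.5 r-4.4 c11.20
0.99 0.984 R55.1 t0.5 r-5.1 c11.45
1.02 1.014 R55.1 t0.9 r-4.9 c11.70
1.05 1.044 R55.1 t0.9 r-5.1 c11.95
1.08 1.074 R55.1 t0.8 r-4.8 c12.20
1.11 1.104 R55.1 t1.0 r-5.2 c12.45
1.14 1.134 R55.1 t1.0 r-5.5 c12.70
1.17 1.165 R55.1 t1.4 r-4.3 c12.95
1.20 1.195 R55.1 t0.1 r-5.3 c13.20
1.23 1.225 R55.1 t1.6 r-5.1 c13.45
1.26 1.254 R55.1 t1.1 r-4.8 c13.70
1.29 1.276 R55.2 t4.3 r-5.6 c13.95
1.32 1.297 R55.2 t6.6 r-5.5 c14.20
1.35 1.318 R55.2 t8.1 r-5.0 c14.45
1.38 1.345 R55.3 t9.3 r-5.4 c14.70
1.41 1.378 R55.2 t8.1 r-5.0 c14.95
1.44 1.411 R55.2 t7.9 r-5.1 c15.20
1.47 1.445 R55.2 t5.4 r-5.1 c15.45
1.50 1.480 R55.2 t4.9 r-5.2 c15.70
1.53 1.515 R55.2 t4.0 r-3.1 c15.95
1.56 1.557 R55.3 t0.8 r-3.4 c16.20
1.59 1.597 R55.2 t-0.8 r-2.3 c16.45
1.62 1.629 R55.3 t-3.4 r-2.0 c16.70
1.65 1.658 R55.3 t-4.2 r-1.7 c16.95
past crest
```

The crest is at about 1.57 rad and the wheel is now 0.09 past it. I'll ease it slightly closer to the notch, release, lift and look.

Run:
```python
from turn import *
import cv2,pickle
a0=-1.40074
for q in(1.68,1.70):
    go(a0-q,.03); a,R,ft,fr,c=st(); print(a0-a,ft,fr)
r.let_go(); p=r.sense()["tcp_pos"]
r.servo_line([p[0],p[1],.40],speed=.12); r.wait(.3)
# step aside so the cameras see the wheel
r.servo_line([.43,-.17,.40],speed=.3)
print(r.sense()["clock"],r.sense()["contact_force"])
d={n:r.snapshot(n) for n in("scene","side","wrist")}; pickle.dump(d,open("b.pkl","wb"))
a=d["side"]["frame"][160:320,225:390,::-1]; b=d["scene"]["frame"][185:295,180:335,::-1]
a=cv2.resize(a,None,fx=2.4,fy=2.4,interpolation=cv2.INTER_CUBIC);b=cv2.resize(b,None,fx=2.4,fy=2.4,interpolation=cv2.INTER_CUBIC)
im=np.zeros((a.shape[0],a.shape[1]+b.shape[1],3),np.uint8);im[:,:a.shape[1]]=a;im[:b.shape[0],a.shape[1]:]=b
print(a.shape);cv2.imwrite("pics/b1.png",im)
```

```text
1.6870420000876376 -5.913272924087136 0.0441078518736553
1.7038647579635346 -5.147516372639241 -0.6490700581481643
20.4417 [0.0694365  0.0805816  0.28936233]
(384, 396, 3)
```

View pics/b1.png

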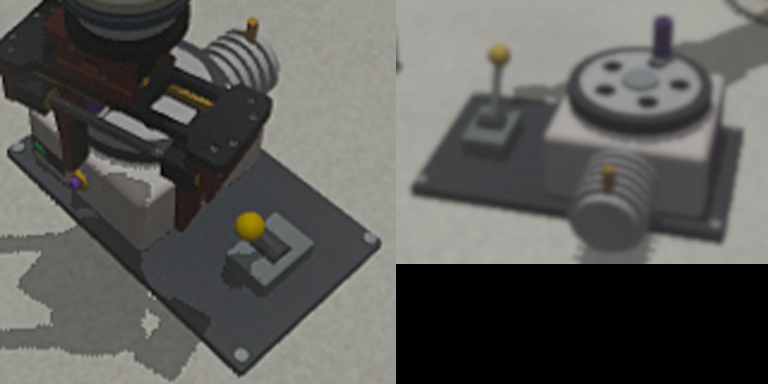

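The handle has moved round to the robot side (scene top at crop (664,20)) and the lever is undisturbed. Next I compute the wheel angle, then push the ball over with closed fingers.

Run:
```python
from h import *
from station import r
b=pickle.load(open("b.pkl","rb"))
p=onz(b["scene"],268.5/2.4+179.5,20.5/2.4+184.5,.171)[:2]-[.5276,-.004]
print("wheel",np.linalg.norm(p),(-1.40-np.arctan2(p[1],p[0]))%(2*np.pi),"notch ~1.76")
u=np.array([.962,.2727]); B=np.array([.5398,-.1779]); z=.182+.100
r.reach([*(B-.05*u),.36],[180,0,15.8]); r.grab(5)
r.servo_line([*(B-.05*u),z],speed=.12); s=r.sense(); f0=s["contact_force"]; print(s["clock"],s["opening"],f0)
q=-.032; r.servo_line([*(B+q*u),z],speed=.06)
while q<.062:
    q+=.003 if q<.042 else .0015
    r.servo_line([*(B+q*u),z],speed=.03); s=r.sense(); f=s["contact_force"]-f0
    print(f"{q:.4f} {(s['tcp_pos'][:2]-B)@u:.4f} push{-f[:2]@u:.1f} lat{f[0]*-u[1]+f[1]*u[0]:.1f} z{f[2]:.1f} {s['clock']:.1f}")
    if -f[:2]@u>7 or np.linalg.norm(f)>12: break
```

```text
wheel 0.05098143510348686 1.7552201921244848 notch ~1.76
23.1417 0.0006194888990760189 [ 0.04978151 -0.28326169  1.03405428]
-0.0290 -0.0290 push0.8 lat0.0 z-1.5 23.8
-0.0260 -0.0259 push-0.4 lat0.0 z0.4 24.1
-0.0230 -0.0229 push0.3 lat0.6 z-0.8 24.3
-0.0200 -0.0199 push0.9 lat0.2 z-1.8 24.6
-0.0170 -0.0168 push0.6 lat0.4 z-0.8 24.8
-0.0140 -0.0138 push-0.1 lat0.0 z-0.2 25.1
-0.0110 -0.0108 push0.1 lat0.4 z-0.7 25.3
-0.0080 -0.0078 push0.4 lat0.3 z-2.1 25.6
-0.0050 -0.0048 push0.6 lat1.1 z0.0 25.8
-0.0020 -0.0018 push0.6 lat0.5 z-2.0 26.1
0.0010 0.0012 push-1.0 lat0.9 z-1.5 26.3
0.0040 0.0042 push0.2 lat1.0 z-1.0 26.6
0.0070 0.0072 push0.1 lat-0.3 z-0.5 26.8
0.0100 0.0102 push-0.3 lat0.9 z-0.9 27.1
0.0130 0.0132 push0.4 lat0.8 z-1.3 27.3
0.0160 0.0162 push-0.4 lat0.0 z-1.0 27.6
0.0190 0.0192 push1.0 lat0.0 z-0.8 27.8
0.0220 0.0222 push0.3 lat0.2 z-0.9 28.1
0.0250 0.0252 push0.5 lat0.6 z-0.3 28.3
0.0280 0.0282 push-0.4 lat0.4 z-2.3 28.6
0.0310 0.0312 push-0.2 lat0.5 z-2.3 28.8
0.0340 0.0342 push-0.5 lat1.2 z-0.9 29.1
0.0370 0.0372 push0.0 lat0.1 z-1.2 29.3
0.0400 0.0402 push-1.0 lat-0.3 z-1.5 29.6
0.0430 0.0432 push0.5 lat1.3 z-0.4 29.8
0.0445 0.0446 push-0.1 lat0.3 z-1.7 30.1
0.0460 0.0461 push-0.0 lat0.3 z-0.7 30.3
0.0475 0.0476 push1.6 lat-0.6 z-1.2 30.6
0.0490 0.0491 push0.5 lat0.7 z-1.4 30.8
0.0505 0.0505 push0.8 lat0.1 z-1.1 31.1
0.0520 0.0514 push5.3 lat0.8 z-0.8 31.3
0.0535 0.0521 push10.7 lat1.8 z2.0 31.6
```

The stop came where expected: contact at 51.4 mm with the force rising. The wheel is at 1.755 rad, which is the notch. I'll back off and check.

Run:
```python
from station import r
import numpy as np,cv2
u=np.array([.962,.2727]); B=np.array([.5398,-.1779])
r.servo_line([*(B-.03*u),.282],speed=.1)
r.servo_line([*(B-.03*u),.42],speed=.2)
r.reach([.2,-.45,.42],[180,0,-30]); r.wait(.3)
s=r.sense();print(s["clock"],s["contact_force"])
a=r.snapshot("side")["frame"][160:320,225:390,::-1]; b=r.snapshot("scene")["frame"][165:295,180:335,::-1]
a=cv2.resize(a,(396,384),interpolation=cv2.INTER_CUBIC);b=cv2.resize(b,(372,312),interpolation=cv2.INTER_CUBIC)
b=np.pad(b,((0,72),(0,0),(0,0)));cv2.imwrite("pics/f1.png",np.hstack([a,b]))
```

```text
35.225 [-0.536151   -0.19018096 -0.3924359 ]
```

View pics/f1.png

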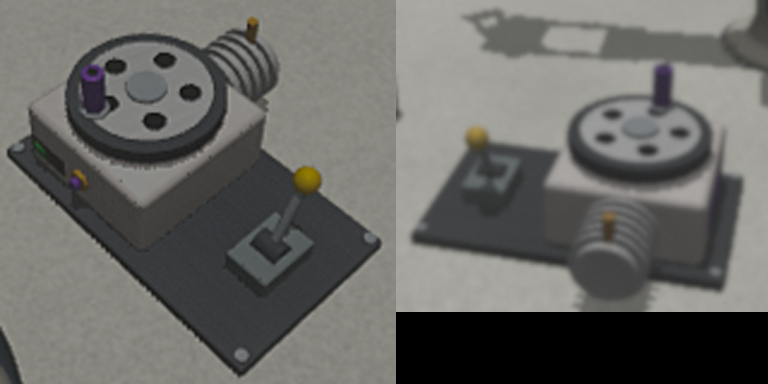

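The side view shows the handle top at (93,73) on the robot side and the ball at (307,180), leaning away. I'll do a final numeric check and then hand in.

Run:
```python
from h import *
from station import r
S=pickle.load(open("a.pkl","rb"))["side"]
A=np.array([.5283,-.0034])
p=onz(S,93.5/2.4+224.5,73.5/2.4+159.5,.171)[:2]-A; w=(-1.40-np.arctan2(p[1],p[0]))%(2*np.pi)
b=onz(S,307.5/2.4+224.5,180.5/2.4+159.5,.107)[:2]-A; x=b@[.962,.2727]
print(w,np.linalg.norm(p),"ball x",x,"expect .0384")
if abs(w-1.76)<.1 and abs(x-.0384)<.005: print(r.hand_in())
```

```text
1.662807145222354 0.056130742113730515 ball x 0.03799526351160883 expect .0384
the job is handed in; nothing more can be done
None
```

The job is handed in: the wheel was turned past its crest (about 1.57 rad), released and came to rest between crest and notch centre or in the notch (the images read 1.66–1.76 rad, notch expected at about 1.76), and the brake lever is fully over against its stop, with the robot clear.

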